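# Shut off the air to the stapler at the packing bench

## Task

Push the grey cover of the green valve box by its yellow ridge, sliding it (never lifting it) all the way aside to its stop so that the whole valve bay is open. Then push the red handle with the fingertips round to its fully shut position, straight across its pipe, without gripping it; leave the blue handle as it is and everything else on the bench undisturbed, and finish with the hand clear.

Things in the scene. Friction and masses are not known exactly. Their poses are not given: they have to be found in the camera images.
- valve_box: A green box fixed to the bench, 292 mm in its x, y from -94 to +260 mm. Origin on the bench under the centre of the valve bay; z up; +y runs along the cover's slide, from the bay to the closed deck. The cover runs on ledges 65 mm above the bench, between guide rims 77 mm high.
- bay (a point): Centre of the floor of the valve bay (4 mm above the bench). The bay, hidden by the cover at the start, is 260 mm in box x and 153 mm in box y (-78 to +75). Two steel pipes run along y in it, at box x = -35 and +70 mm, each with one brass valve; which valve is on which pipe varies. Two end fittings stick out 20 mm at the box's -y end.
- deck (a point): Centre of the top of the closed deck, 62 mm above the bench and 162 mm from the bay's centre along box +y: the cover goes over it when slid aside.
- cover_ridge (a point): Centre of the yellow ridge on the loose grey cover (276 x 170 x 5 mm, 0.25 to 0.5 kg). The ridge stands in its middle: 130 mm long (box x), 14 thick (box y), 20 high; this point is 10 mm above the cover's top face, 80 mm above the bench. Box y is -3 to +12 mm at the start, +165 mm against the stop. Slides with 1 to 4 N; the side guides have 2 mm play.
- red_pivot (a point): Axis of the red valve handle, half-way up the handle (47 mm above the bench).
- red_tip (a point): Centre of the round end of the red handle, half-way up, 57 mm from the pivot. The handle is a plastic bar 12 mm wide and 14 mm high (40 to 54 mm above the bench), ending in a 16 mm round, 65 mm long from the pivot; under its outer part is only the pipe, top at 32 mm.
- red_lever (a joint): Angle of the red handle, rad: 0 = open, pointing along the pipe to the box's -y; pi/2 = shut, at its stop, pointing across the pipe to the box's -x. It turns clockwise seen from above to shut, with steady friction (about 0.15 N m, some 3 N at the end) and stays where it is left. It starts between 0 and 0.35.
- blue_pivot (a point): Axis of the blue valve handle, 47 mm above the bench: the same valve with a blue handle on the other pipe.
- blue_tip (a point): Centre of the round end of the blue handle, 57 mm from its pivot; it too points roughly to the box's -y. It must be left as it is.
- tape_roll: Bystander beside the box: a roll of amber packing tape, 100 mm across, 48 mm high, lying flat; origin under its centre.
- small_carton: Bystander beside the box: a small white carton 70 x 100 x 50 mm; origin under its centre.
- marker: Bystander beside the box: a black marker pen, 16 mm thick, about 136 mm long; origin at its middle, underside.
- screwdriver: Bystander beside the box: a screwdriver lying down, about 200 mm long.
- spray_bottle: Bystander beside the box: a closed white bottle, 60 mm across, 150 mm high, standing; origin under its centre.
- mug: Bystander beside the box: a white mug, 80 mm across, 90 mm high; origin under its centre.
- label_roll: Bystander beside the box: a roll of paper labels, 50 mm across, 45 mm high, lying flat; origin under its centre.

How it is judged (in metres and radians):
On the way, in this order (a step that is already met when the one before it is completed fails the run):
1. the cover is slid aside to its stop (ridge within 20 mm of its stop place) while the red handle is still open (y of cover_ridge in the frame of valve_box above 0.145 m and value of joint red_lever below 0.6 rad), for 0.2 s.
2. the red handle is pushed fully shut (value of joint red_lever above 1.45 rad), for 0.2 s.
At the end, for the whole second after the job is handed in: The red handle is within 0.12 rad of its shut stop, the cover lies flat on the ledges within 20 mm of its slid-aside stop, the blue handle's end has moved less than 15 mm and every bystander less than 30 mm (value of joint red_lever above 1.45 rad and y of cover_ridge in the frame of valve_box above 0.145 m and z of cover_ridge in the frame of valve_box below 0.086 m and angle between cover_ridge's own z axis and vertical below 0.05 rad and distance of blue_tip from where it was at the start of the episode below 0.015 m and distance of each of tape_roll, small_carton, marker, screwdriver, spray_bottle, mug, label_roll from where it was at the start of the episode below 0.03 m); the robot touches nothing.
It fails at once if the red handle is gripped (the fingers press on both of its sides at once, over 3 N each) (contact force between the fingers and red_lever_c1 above 3 N and contact force between the fingers and red_lever_c2 above 3 N).
It fails at once if the cover is lifted (more than 12 mm) or tilted (more than 0.15 rad) (z of cover_ridge in the frame of valve_box above 0.092 m or angle between cover_ridge's own z axis and vertical above 0.15 rad).
It fails at once if the blue handle is moved (15 mm or more at its end) (distance of blue_tip from where it was at the start of the episode above 0.015 m).
It fails at once if a bystander is picked up or disturbed (moved more than 30 mm or tipped) (distance of any of tape_roll, small_carton, marker, screwdriver, spray_bottle, mug, label_roll from where it was at the start of the episode above 0.03 m or angle between any of tape_roll, small_carton, spray_bottle, mug, label_roll's own z axis and vertical above 0.3 rad).
It also fails if it takes over 48 s, if anything falls off the work surface, if the arm or the gripper's body presses on something with over 40 N, if the wrist force passes 120 N, or if a joint passes its speed limit or range.

## Robot

A 6-joint arm with a two-finger parallel gripper is mounted at the origin on the work surface. World frame = base frame: x ahead of the robot, y to its left, z up, the work surface at z = 0. Lengths are in mm, angles in rad, forces in N, time in s.
With the tool pointing down it reaches from about 250 to 800 mm from the base axis. Payload 8.5 kg.
Tool frame: the origin (TCP) lies on the centre line of the jaws, within the pads' length; the fingertips stand 14 mm ahead of it and the grasp point (between the pads) lies 5 mm behind it (ctrl.tips_ahead is the distance from the TCP to the fingertips, in mm); x points along the fingers, y is the direction in which the jaws open and shut, and the axes are right-handed (so a half turn about x gives the same grasp; the last joint's range is limited). The gripper opens to 85 mm and grips with 20 to 120 N. Pads are 22 mm wide; open, the fingers measure 114 mm over their backs; the gripper's body (76 mm by 85 mm) begins 54 mm behind the grasp point. The pads swing forward as they close: fully open they stand 13 mm farther back than shut.
Start: joints at [-1.226, 0.238, -0.013, 1.319, 0, 1.571], TCP at [177.438, -494.061, 245.276] pointing down, gripper open.
Joint ranges: [-2.66, 2.66], [-1.03, 1.9], [-1.14, 1.46], [-1.82, 2.27], [-1.45, 1.34], [-3.14, 3.14]. Speed limits (rad/s): [2.22, 2.22, 2.79, 3.14, 3.14, 3.14].

## Interface

Orientations are given as a 3x3 rotation matrix whose columns are the frame's x, y, z axes.
In Python, from bench import ctrl, cams, finder gives the robot as it stands. The module is installed in compiled form; this text tells all that it offers.
- The arm moves only by the tool move_arm, never from a script. Its argument "plan" is a list of rows, each an object of numbers: "tx", "ty", "tz": the shift along the tool's x, y, z as a fraction of full scale; "rx", "ry", "rz": the turn, a rotation vector about the tool's x, y, z as a fraction of full scale; "claw": the closure in counts, from 0 (fully open) to 255 (shut). In form: [{"tx": .., "ty": .., "tz": .., "rx": .., "ry": .., "rz": .., "claw": ..}, ...]. A call has exactly 5 rows; each row is the pose to reach, as a shift and turn from the pose commanded when the call began, along the tool's axes at that moment; what a row does not reach only later rows make up. Full scale, the value 1, is 300 mm for a shift and 90 degrees for a turn. A row lasts 1/8 s, in which the tool goes at most 62.5 mm and 10.7 degrees, less where a joint would pass 70% of its speed; a pose out of reach is approached as far as the arm can. A call with a number of a shift or a turn outside -1 to 1 is refused whole. A call with a gripper value outside its range is refused whole. The fingers move at their own pace and stop on an object; "force" is the grip in N (left out, the last holds). Time passes only in rows, so rows that repeat a pose let the fingers close, or fill a call up. It gives the time, the measured TCP pose, the force and the opening at its end, in the units of the state.
- ctrl.read_state(): the state, without advancing time (a new reading comes with each control period).
- cams.camera(name): name is "side" or "top" or "wrist"; returns (picture, depth): 400x640x3 uint8, blue, green, red; 400x640 float32, mm along the optical axis (not along the pixel's ray), 0 where there is no reading.
- cams.camera_params(name): a dict with "intrinsics" (3x3 intrinsics, pixels), "R" (3x3) and "t" (3): a world point X has camera coordinates R X + t. Camera axes: x right, y down, z forward; pixel columns grow to the right and rows downward; lengths in mm; the calibration is good to about 2 mm. A picture is of the moment at which its call begins: read the wrist's pose just before it. camera_params takes no time and is no camera call; for the wrist camera it gives the pose at the moment of the call.
- ctrl.close_job(): hands the job in, once; it reports no verdict.
Trained networks look in the newest picture that a camera, given by its name, has taken for a name from the list of things; names that differ only in an ending like _2 or _b are one class to them, and where a whole thing is asked for, a point or a joint stands for the part that bears it (a point fixed in the world has none). Each returns a list of dicts, best first, with "score" (0 to 1); they miss things now and then, are a little off and sometimes report something else, mostly with a low value. They report only what shows in the picture. A call takes as long as a camera call.
- finder.look_for(camera, name): "at" ([column, row] in pixels, amid what is visible of it).
The state is a dict: "time_s": time; "joints": joint angles; "dq": joint speeds; "joint_torque": joint torques, N m; "tool_pos": TCP position; "eef_rot": TCP orientation; "ft_force": force on the tool from outside, world axes, zero at the start; "moment": the same for the moment, N m; "finger_gap": finger opening in mm.
Only numpy, scipy, OpenCV 4.12 (cv2) and the standard library are available. Lean on these libraries where they do the work, as an engineer would, in place of code of your own. Each camera call takes 0.05 s, during which the arm holds its last target. There are 200 camera calls.

## Working session

There is one attempt and no reset: what is moved stays moved. The work goes in short steps, Python scripts to look and compute and a tool call to move; the robot and the scene stay as the last step left them, time stands still between calls to the robot, and variables do not carry over. Pictures are saved under pics/ and viewed, on a budget of 10 in all, crops included, one or two more only if the job needs it, and the job is handed in when it is done.

Besides the shell and the picture viewer there is one more tool, called after "Request:" in YAML: its name, and indented under it one key for each argument. move_arm: Moves the arm, as the interface text tells. Its arguments: {"type":"object","properties":{"plan":{"type":"array"},"force":{"type":"number"}},"required":["plan"]}

```bash
mkdir -p pics
cat > h.py <<'E'
import numpy as np, cv2
from bench import ctrl, cams, finder
def world(cam,d,u,v,P=None,z=None):
    P=P or cams.camera_params(cam);K,R,t=[np.array(P[k],float) for k in("intrinsics","R","t")]
    r=np.linalg.inv(K)@[u,v,1]
    if z is not None:
        c=-R.T@t; w=R.T@r; return c+w*(z-c[2])/w[2]
    return R.T@(r*d-t)
def med(dep,u,v,k=2):
    a=dep[int(v)-k:int(v)+k+1,int(u)-k:int(u)+k+1];a=a[a>0];return float(np.median(a)) if a.size else 0
E
python3 - <<'E'
from h import *
np.set_printoptions(precision=1,suppress=True)
s=ctrl.read_state();print(s['time_s'],s['tool_pos'],s['eef_rot'],s['ft_force'],s['finger_gap'],ctrl.tips_ahead)
ims=[]
for c in("top","side"):
    im,d=cams.camera(c);ims.append(im);np.savez(f'{c}.npz',im=im,d=d);P=cams.camera_params(c)
    print(c,-np.array(P['R']).T@P['t'])
    for n in["cover_ridge","valve_box"]+(["tape_roll","small_carton","marker","screwdriver","spray_bottle","mug","label_roll"] if c=="top" else []):
        for r in finder.look_for(c,n)[:1]:
            u,v=r['at'];print(n,round(r['score'],2),np.array(r['at']),world(c,med(d,u,v),u,v))
cv2.imwrite('pics/a.png',ims[0]);cv2.imwrite('pics/b.png',ims[1])
E
```

```text
0.0 [ 177.3 -493.7  244.7] [[-0.   0.3 -0.9]
 [ 0.  -0.9 -0.3]
 [-1.  -0.   0. ]] [-0.2  0.6  0.6] 85.39837786020692 14.0
top [ 372.7   24.1 1156.8]
cover_ridge 0.56 [354.7 217.2] [571.5 -83.5  71.5]
valve_box 0.66 [287.5 231.4] [555.7  64.6  62.4]
tape_roll 0.65 [464.6 227.8] [ 535.1 -336.8    7.8]
small_carton 0.73 [455.4 166.8] [ 669.5 -325.1   48.9]
marker 0.72 [358.6 294.2] [408.8 -78.4  15.7]
screwdriver 0.93 [312.  144.5] [761.4  -8.2  24.6]
spray_bottle 0.9 [173.  177.7] [685.2 295.4 113.6]
mug 0.73 [186.9 242.3] [561.8 297.5   5.2]
label_roll 0.87 [384.4 130. ] [ 787.6 -184.2    5.5]
side [ 435.8 -915.3  908.5]
cover_ridge 0.65 [319.9 252.4] [ 569.4 -100.8   73.9]
valve_box 0.65 [314.2 221.3] [575.2  28.4  63. ]
```

View pics/a.png

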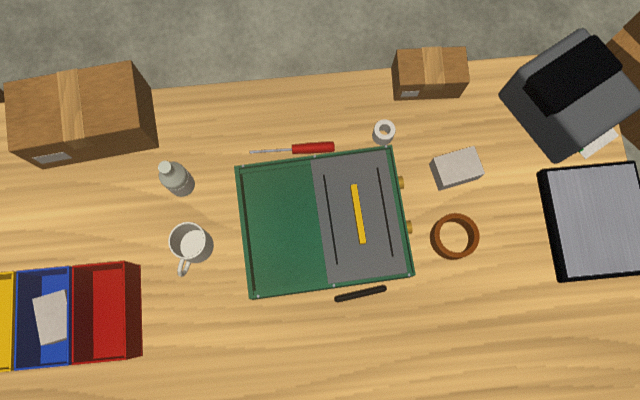

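The top view shows the box rotated by about 8°. The cover is over the bay on the right, with its yellow ridge near (358,213), and the deck is on the left. Next I fit the box pose from the ridge and the green outline.

Run:
```python
from h import *
np.set_printoptions(precision=1,suppress=True)
for c in("top","side"):
    f=np.load(c+'.npz');im,d=f['im'],f['d'];h=cv2.cvtColor(im,cv2.COLOR_BGR2HSV)
    P=cams.camera_params(c)
    u0,v0=(358,213) if c=="top" else (320,252)
    m=cv2.inRange(h,(18,120,120),(35,255,255));n,l,s,ce=cv2.connectedComponentsWithStats(m)
    i=min(range(1,n),key=lambda i:np.hypot(*(ce[i]-(u0,v0)))+(1e3 if s[i,4]<100 else 0))
    pts=np.argwhere(l==i)[:,::-1]
    W=np.array([world(c,0,*p,z=90)[:2] for p in pts],np.float32);r=cv2.minAreaRect(W)
    print(c,'ridge',s[i],r,'depthz',np.median([world(c,d[p[1],p[0]],*p)[2] for p in pts]))
    g=cv2.inRange(h,(60,60,20),(90,255,255));n,l,s,ce=cv2.connectedComponentsWithStats(g)
    i=1+np.argmax(s[1:,4]);pts=np.argwhere(l==i)[:,::-1]
    X=np.array([world(c,d[p[1],p[0]],*p) for p in pts]);X=X[(X[:,2]>55)&(X[:,2]<85)]
    r=cv2.minAreaRect(X[:,:2].astype(np.float32));print('box',r,cv2.boxPoints(r))
```

```text
top ridge [351 184  15  60 394] ((576.1467895507812, -89.46733093261719), (130.7957763671875, 13.963869094848633), 2.76401948928833) depthz 89.9146376984437Traceback (most recent call last):
  File "<stdin>", line 14, in <module>
  File "h.py", line 4, in world
    P=P or cams.camera_params(cam);K,R,t=[np.array(P[k],float) for k in("intrinsics","R","t")]
           ~~~~~~~~~~~~~~~~~~^^^^^
ValueError: time passes only in moves, steps and waits
```

Run:
```python
from h import *
np.set_printoptions(precision=1,suppress=True)
for c in("top","side"):
    f=np.load(c+'.npz');im,d=f['im'],f['d'];h=cv2.cvtColor(im,cv2.COLOR_BGR2HSV)
    P=cams.camera_params(c);u0,v0=(358,213) if c=="top" else (320,252)
    m=cv2.inRange(h,(18,120,120),(35,255,255));n,l,s,ce=cv2.connectedComponentsWithStats(m)
    i=min(range(1,n),key=lambda i:np.hypot(*(ce[i]-(u0,v0)))+(1e3 if s[i,4]<100 else 0))
    W=np.array([world(c,d[q,p],p,q,P) for q,p in np.argwhere(l==i)]);W=W[W[:,2]>84]
    print(c,'ridge',cv2.minAreaRect(W[:,:2].astype(np.float32)),W.mean(0))
    g=cv2.inRange(h,(60,60,20),(90,255,255));n,l,s,ce=cv2.connectedComponentsWithStats(g)
    i=1+np.argmax(s[1:,4])
    X=np.array([world(c,d[q,p],p,q,P) for q,p in np.argwhere(l==i)]);X=X[(X[:,2]>58)&(X[:,2]<85)]
    r=cv2.minAreaRect(X[:,:2].astype(np.float32));print('box',r,cv2.boxPoints(r))
```

```text
top ridge ((576.9922485351562, -89.77360534667969), (128.87721252441406, 14.136350631713867), 2.8989338874816895) [575.9 -89.6  89.9]
box ((568.9599609375, 74.91630554199219), (290.1754150390625, 176.01303100585938), 2.728583812713623) [[419.8 155.9]
 [428.2 -19.9]
 [718.1  -6.1]
 [709.7 169.7]]
side ridge ((477.0259094238281, -484.7868957519531), (856.1065063476562, 124.131103515625), 76.28035736083984) [ 571.5 -100.3   98.4]
box ((565.97314453125, 76.4349136352539), (289.3419494628906, 175.316162109375), 3.038440227508545) [[416.9 156.3]
 [426.2 -18.8]
 [715.1  -3.4]
 [705.8 171.6]]
```

Request:
move_arm:
  plan:
    - {"tx": 0, "ty": -0.35, "tz": -0.87, "rx": -0.5, "ry": 0, "rz": 0, "claw": 255}
    - {"tx": 0, "ty": -0.35, "tz": -0.87, "rx": -0.5, "ry": 0, "rz": 0, "claw": 255}
    - {"tx": 0, "ty": -0.35, "tz": -0.87, "rx": -0.5, "ry": 0, "rz": 0, "claw": 255}
    - {"tx": 0, "ty": -0.35, "tz": -0.87, "rx": -0.5, "ry": 0, "rz": 0, "claw": 255}
    - {"tx": 0, "ty": -0.35, "tz": -0.87, "rx": -0.5, "ry": 0, "rz": 0, "claw": 255}

```text
time_s: 1.27
tool_pos: [389.4, -304.9, 245.4]
eef_rot: [[0.001, 0.907, -0.421], [0.0, -0.421, -0.907], [-1.0, 0.0, -0.0]]
ft_force: [0.1, -0.1, 0.3]
finger_gap: -0.1
```

Request:
move_arm:
  plan:
    - {"tx": 0.15, "ty": 0.33, "tz": -0.788, "rx": -0.307, "ry": 0, "rz": 0, "claw": 255}
    - {"tx": 0.15, "ty": 0.33, "tz": -0.788, "rx": -0.307, "ry": 0, "rz": 0, "claw": 255}
    - {"tx": 0.15, "ty": 0.33, "tz": -0.788, "rx": -0.307, "ry": 0, "rz": 0, "claw": 255}
    - {"tx": 0.15, "ty": 0.33, "tz": -0.788, "rx": -0.307, "ry": 0, "rz": 0, "claw": 255}
    - {"tx": 0.15, "ty": 0.33, "tz": -0.788, "rx": -0.307, "ry": 0, "rz": 0, "claw": 255}

```text
time_s: 1.9
tool_pos: [579.9, -132.6, 198.9]
eef_rot: [[-0.001, 0.999, 0.045], [0.001, 0.045, -0.999], [-1.0, -0.001, -0.001]]
ft_force: [0.4, -0.6, 0.2]
finger_gap: 0.5
```

Run:
```python
from h import *
np.set_printoptions(precision=2,suppress=True)
s=ctrl.read_state();print(s['tool_pos'],s['eef_rot'],s['finger_gap'])
P=cams.camera_params('wrist');im,d=cams.camera('wrist');h=cv2.cvtColor(im,cv2.COLOR_BGR2HSV)
cv2.imwrite('pics/w1.png',im)
m=cv2.inRange(h,(18,120,120),(35,255,255));n,l,st,ce=cv2.connectedComponentsWithStats(m)
i=1+np.argmax(st[1:,4])
W=np.array([world('wrist',d[q,p],p,q,P) for q,p in np.argwhere(l==i)])
print(st[i],np.percentile(W,[2,50,98],axis=0));W=W[abs(W[:,2]-np.percentile(W[:,2],80))<4];print(cv2.minAreaRect(W[:,:2].astype(np.float32)))
```

```text
[ 579.91 -132.56  198.86] [[-0.    1.    0.05]
 [ 0.    0.05 -1.  ]
 [-1.   -0.   -0.  ]] 0.4843103811822847
[ 239  142  158   18 2808] [[513.4  -99.77  80.9 ]
 [575.6  -91.29  90.21]
 [636.67 -83.24  91.75]]
((575.0601806640625, -91.91089630126953), (129.01121520996094, 13.336231231689453), 2.5830695629119873)
```

View pics/w1.png

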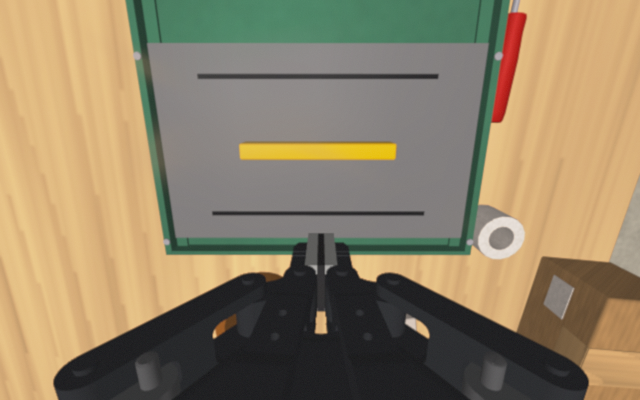

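Wrist view: the ridge is at (318,151), the cover is inside its rims, and the closed fingers at (320,240) are on the ridge's near (-y) side. I'll lower behind the ridge.

Request:
move_arm:
  plan:
    - {"tx": 0.2, "ty": -0.012, "tz": 0, "rx": 0, "ry": 0, "rz": 0, "claw": 255}
    - {"tx": 0.362, "ty": -0.012, "tz": 0, "rx": 0, "ry": 0, "rz": 0, "claw": 255}
    - {"tx": 0.362, "ty": -0.012, "tz": 0, "rx": 0, "ry": 0, "rz": 0, "claw": 255}
    - {"tx": 0.362, "ty": -0.012, "tz": -0.04, "rx": 0, "ry": 0, "rz": 0, "claw": 255}
    - {"tx": 0.362, "ty": -0.012, "tz": -0.04, "rx": 0, "ry": 0, "rz": 0, "claw": 255}

```text
time_s: 2.58
tool_pos: [575.1, -123.3, 94.2]
eef_rot: [[0.004, 0.999, 0.042], [-0.0, 0.042, -0.999], [-1.0, 0.003, 0.001]]
ft_force: [0.6, -0.2, 0.8]
finger_gap: 0.3
```

Request:
move_arm:
  plan:
    - {"tx": 0, "ty": 0, "tz": -0.04, "rx": 0, "ry": 0, "rz": 0, "claw": 255}
    - {"tx": 0, "ty": 0, "tz": -0.1, "rx": 0, "ry": 0, "rz": 0, "claw": 255}
    - {"tx": 0, "ty": 0, "tz": -0.16, "rx": 0, "ry": 0, "rz": 0, "claw": 255}
    - {"tx": 0, "ty": 0, "tz": -0.22, "rx": 0, "ry": 0, "rz": 0, "claw": 255}
    - {"tx": 0, "ty": 0, "tz": -0.28, "rx": 0, "ry": 0, "rz": 0, "claw": 255}

```text
time_s: 3.2
tool_pos: [570.2, -38.2, 91.7]
eef_rot: [[-0.0, 0.999, 0.042], [0.0, 0.042, -0.999], [-1.0, -0.0, -0.0]]
ft_force: [-0.3, -1.5, 1.2]
finger_gap: -0.3
```

Request:
move_arm:
  plan:
    - {"tx": 0, "ty": 0, "tz": -0.06, "rx": 0, "ry": 0, "rz": 0, "claw": 255}
    - {"tx": 0, "ty": 0, "tz": -0.13, "rx": 0, "ry": 0, "rz": 0, "claw": 255}
    - {"tx": 0, "ty": 0, "tz": -0.2, "rx": 0, "ry": 0, "rz": 0, "claw": 255}
    - {"tx": 0, "ty": 0, "tz": -0.25, "rx": 0, "ry": 0, "rz": 0, "claw": 255}
    - {"tx": 0, "ty": 0, "tz": -0.28, "rx": 0, "ry": 0, "rz": 0, "claw": 255}

```text
time_s: 3.82
tool_pos: [566.7, 45.4, 91.6]
eef_rot: [[-0.0, 0.999, 0.042], [0.0, 0.042, -0.999], [-1.0, -0.0, -0.0]]
ft_force: [-0.6, -2.2, 0.5]
finger_gap: 0.1
```

Now creep to the stop, watching the force.

Request:
move_arm:
  plan:
    - {"tx": 0, "ty": 0, "tz": -0.007, "rx": 0, "ry": 0, "rz": 0, "claw": 255}
    - {"tx": 0, "ty": 0, "tz": -0.013, "rx": 0, "ry": 0, "rz": 0, "claw": 255}
    - {"tx": 0, "ty": 0, "tz": -0.02, "rx": 0, "ry": 0, "rz": 0, "claw": 255}
    - {"tx": 0, "ty": 0, "tz": -0.02, "rx": 0, "ry": 0, "rz": 0, "claw": 255}
    - {"tx": 0, "ty": 0, "tz": -0.02, "rx": 0, "ry": 0, "rz": 0, "claw": 255}

```text
time_s: 4.45
tool_pos: [566.6, 49.2, 91.7]
eef_rot: [[-0.0, 0.999, 0.04], [-0.001, 0.04, -0.999], [-1.0, -0.0, 0.001]]
ft_force: [-0.3, -5.0, 0.5]
finger_gap: 0.3
```

Force has risen and the motion has stalled, so the cover is at its stop. I'll back off, rise and look into the bay.

Request:
move_arm:
  plan:
    - {"tx": 0, "ty": 0, "tz": 0.1, "rx": 0, "ry": 0, "rz": 0, "claw": 255}
    - {"tx": -0.15, "ty": 0, "tz": 0.2, "rx": 0, "ry": 0, "rz": 0, "claw": 255}
    - {"tx": -0.3, "ty": 0, "tz": 0.35, "rx": 0, "ry": 0, "rz": 0, "claw": 255}
    - {"tx": -0.4, "ty": 0, "tz": 0.52, "rx": 0, "ry": 0, "rz": 0, "claw": 255}
    - {"tx": -0.4, "ty": 0, "tz": 0.6, "rx": 0, "ry": 0, "rz": 0, "claw": 255}

```text
time_s: 5.08
tool_pos: [575.3, -132.3, 214.5]
eef_rot: [[0.005, 0.999, 0.039], [-0.001, 0.039, -0.999], [-1.0, 0.005, 0.001]]
ft_force: [0.2, 0.2, -0.8]
finger_gap: 0.0
```

Run:
```python
from h import *
np.set_printoptions(precision=1,suppress=True)
s=ctrl.read_state();print(s['time_s'],s['tool_pos'],s['ft_force'])
for c in('wrist','top'):
    P=cams.camera_params(c);im,d=cams.camera(c)
    np.savez(f'{c}2.npz',im=im,d=d);cv2.imwrite(f'pics/{c}2.png',im)
    for n in["red_pivot","red_tip","blue_pivot","blue_tip","cover_ridge"]:
        for r in finder.look_for(c,n)[:2]:
            u,v=r['at'];print(c,n,round(r['score'],2),np.array(r['at']),world(c,med(d,u,v),u,v,P),world(c,0,u,v,P,z=54))
```

```text
5.075 [ 575.3 -132.3  214.5] [ 0.2  0.2 -0.8]
wrist red_pivot 0.83 [388.  147.8] [641.4 -91.8  54.7] [641.6 -91.9  54. ]
wrist red_pivot 0.73 [489.2 226.7] [ 785.5 -186.7   14.6] [ 759.8 -171.9   54. ]
wrist red_tip 0.78 [388.6 148.9] [642.1 -92.9  54.8] [642.3 -93.   54. ]
wrist red_tip 0.53 [499.7  60.2] [752.6  -2.6  25.7] [736.5  -8.   54. ]
wrist blue_pivot 0.62 [281.7 145.2] [535.6 -93.4  54.3] [535.6 -93.4  54. ]
wrist blue_tip 0.85 [280.5 146.6] [534.5 -94.8  54.5] [534.4 -94.9  54. ]
wrist cover_ridge 0.91 [319.4  31.4] [569.4   4.8  70.6] [569.2   9.   54. ]
wrist cover_ridge 0.28 [321.  149.4] [ 575.3 -101.5    5.9] [574.8 -96.1  54. ]
top red_pivot 0.49 [349.2 186.7] [644.8 -80.8  54.1] [644.8 -80.8  54. ]
top red_tip 0.72 [352.4 183.2] [652.9 -89.1  51.2] [652.2 -88.8  54. ]
top blue_pivot 0.77 [355.3 232.3] [541.2 -82.8  54. ] [541.2 -82.8  54. ]
top blue_pivot 0.57 [282.2 227.4] [561.3  74.2  86.8] [567.1  75.8  54. ]
top blue_tip 0.44 [356.3 235.1] [535.  -84.5  52.4] [534.8 -84.3  54. ]
top cover_ridge 0.83 [282.9 225.6] [565.   72.4  87.2] [570.9  73.9  54. ]
```

View pics/wrist2.png

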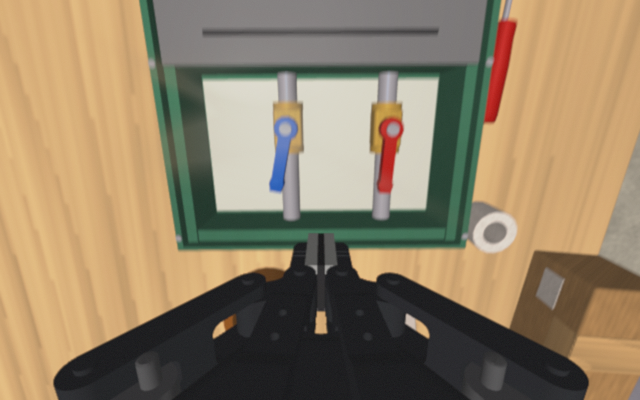

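The bay is open. Red pivot is at (392,129) with its tip at (386,187), on the box +x pipe. Blue is left at (285,129)/(277,186). I'll locate the red and blue handles accurately.

Run:
```python
from h import *
np.set_printoptions(precision=1,suppress=True)
P=cams.camera_params('wrist');f=np.load('wrist2.npz');im,d=f['im'],f['d'];h=cv2.cvtColor(im,cv2.COLOR_BGR2HSV)
for nm,m,u0 in(('red',cv2.inRange(h,(0,150,80),(8,255,255))|cv2.inRange(h,(172,150,80),(180,255,255)),388),('blue',cv2.inRange(h,(105,120,80),(125,255,255)),281)):
    n,l,s,ce=cv2.connectedComponentsWithStats(m);i=min(range(1,n),key=lambda i:np.hypot(*(ce[i]-(u0,150)))+(1e3 if s[i,4]<200 else 0))
    W=np.array([world('wrist',d[q,p],p,q,P) for q,p in np.argwhere(l==i)]);W=W[abs(W[:,2]-54)<3]
    r=cv2.minAreaRect(W[:,:2].astype(np.float32));print(nm,s[i],r,np.median(W[:,2]))
    lo=W[W[:,1]<W[:,1].min()+14];print('end region mean',lo.mean(0),'ymin',W[:,1].min())
for n,u,v,z in(('redpiv',392,129,57),('redtip',386,186,54),('bluepiv',286,129,57),('bluetip',277,185,54)):
    print(n,world('wrist',0,u,v,P,z=z),med(d,u,v),world('wrist',med(d,u,v),u,v,P))
```

```text
red [378 118  25  74 912] ((642.4812622070312, -95.87212371826172), (20.66081428527832, 73.16641998291016), 3.7436795234680176) 51.54530718107172
end region mean [ 640.4 -125.7   51.7] ymin -132.65541257071152
blue [270 146  18  45 508] ((531.3252563476562, -113.61270141601562), (46.25626754760742, 13.003442764282227), 78.47799682617188) 51.86907123907792
end region mean [ 528.2 -129.    51.9] ymin -136.22645248834908
redpiv [640.  -69.6  57. ] 279.0875549316406 [640.7 -69.7  54. ]
redtip [ 640.9 -126.6   54. ] 297.404541015625 [ 641.5 -127.2   51.3]
bluepiv [538.3 -73.9  57. ] 278.386474609375 [538.1 -74.   54.7]
bluetip [ 529.3 -130.2   54. ] 296.7709045410156 [ 529.  -130.8   51.6]
```

Run:
```python
from h import *
np.set_printoptions(precision=1,suppress=True)
s=ctrl.read_state();print(s['tool_pos'],s['dq'])
for c in('wrist','top'):
  P=cams.camera_params(c);im,d=cams.camera(c);h=cv2.cvtColor(im,cv2.COLOR_BGR2HSV)
  U=(388,281) if c=='wrist' else (351,355);V=(150,150) if c=='wrist' else (185,233)
  for k,(nm,m) in enumerate((('red',cv2.inRange(h,(0,150,80),(8,255,255))|cv2.inRange(h,(172,150,80),(180,255,255))),('blue',cv2.inRange(h,(105,120,60),(125,255,255))))):
    n,l,st,ce=cv2.connectedComponentsWithStats(m);i=min(range(1,n),key=lambda i:np.hypot(*(ce[i]-(U[k],V[k])))+(1e3 if st[i,4]<30 else 0))
    W=np.array([world(c,d[q,p],p,q,P) for q,p in np.argwhere(l==i)]);W=W[(W[:,2]>45)&(W[:,2]<60)]
    if len(W)<10: print('few',st[i]);continue
    r=cv2.minAreaRect(W[:,:2].astype(np.float32));print(c,nm,st[i],r,np.median(W[:,2]));print(cv2.boxPoints(r).ravel())
  if c=='wrist': cv2.imwrite('pics/w3.png',cv2.resize(im[80:230,230:440],None,fx=3,fy=3))
  else:
    y=cv2.inRange(h,(18,120,120),(35,255,255));y[:, :240]=0;y[:,420:]=0
    W=np.array([world(c,d[q,p],p,q,P) for q,p in np.argwhere(y>0)]);W=W[(W[:,2]>84)&(W[:,2]<95)];print('ridge',cv2.minAreaRect(W[:,:2].astype(np.float32)))
```

```text
[ 574.1 -129.   211.6] [-0.  0.  0. -0. -0.  0.]
wrist red [381 120  25  76 992] ((644.687255859375, -98.40135192871094), (21.99271011352539, 74.85669708251953), 4.013303279876709) 54.32516521693716
[ 631.1  -61.8  636.3 -136.5  658.3 -135.   653.   -60.3]
wrist blue [271 120  27  74 716] ((533.4849853515625, -102.00236511230469), (74.86832427978516, 19.08219337463379), 78.8290023803711) 54.35047207394175
[ 516.9 -136.9  535.6 -140.6  550.1  -67.1  531.4  -63.4]
top red [339 182  32  11 181] ((643.7657470703125, -92.83895874023438), (69.91802978515625, 20.67445182800293), 86.59248352050781) 53.164197985690535
[ 631.4 -127.1  652.  -128.4  656.2  -58.6  635.5  -57.3]
top blue [346 228  25  11 132] ((536.2913208007812, -87.29045104980469), (52.29780197143555, 21.328596115112305), 72.86798095703125) 53.56893080937511
[ 518.4 -109.1  538.8 -115.4  554.2  -65.4  533.8  -59.2]
ridge ((745.5823364257812, -66.14909362792969), (90.74427032470703, 548.8880615234375), 52.612918853759766)
```

View pics/w3.png

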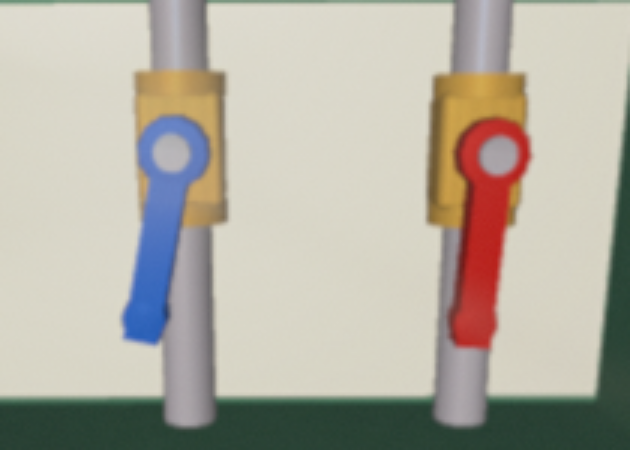

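Both handles are confirmed: red pivot ≈ (645,-72), tip ≈ (644,-130), top face at 54 mm. I'll go over to the +x side of the red handle and descend partway.

Request:
move_arm:
  plan:
    - {"tx": 0, "ty": 0.18, "tz": -0.026, "rx": 0, "ry": 0, "rz": 0, "claw": 255}
    - {"tx": 0, "ty": 0.34, "tz": -0.026, "rx": 0, "ry": 0, "rz": 0, "claw": 255}
    - {"tx": 0.18, "ty": 0.34, "tz": -0.026, "rx": 0, "ry": 0, "rz": 0, "claw": 255}
    - {"tx": 0.36, "ty": 0.34, "tz": -0.026, "rx": 0, "ry": 0, "rz": 0, "claw": 255}
    - {"tx": 0.36, "ty": 0.34, "tz": -0.026, "rx": 0, "ry": 0, "rz": 0, "claw": 255}

```text
time_s: 6.4
tool_pos: [672.7, -116.9, 99.4]
eef_rot: [[-0.009, 0.999, 0.042], [0.002, 0.042, -0.999], [-1.0, -0.008, -0.002]]
ft_force: [-1.0, -0.3, 1.1]
finger_gap: -0.1
```

Run:
```python
from h import *
im,d=cams.camera('wrist');s=ctrl.read_state();print(s['tool_pos'],s['ft_force'],s['time_s'])
cv2.imwrite('pics/w4.png',im)
```

```text
[ 674.62419684 -117.27501276  102.80591656] [ 0.01763213 -0.13590949  1.86093161] 6.45
```

View pics/w4.png

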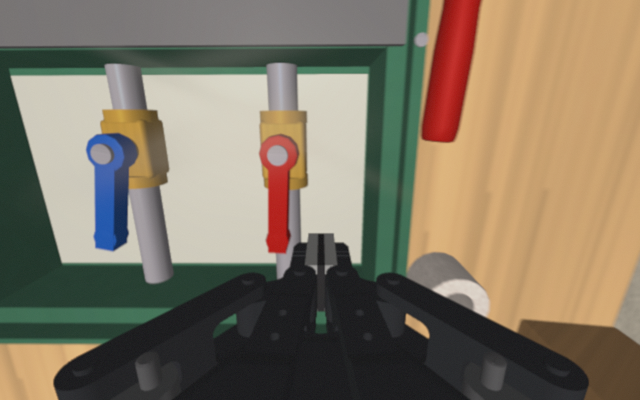

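The closed fingers at (320,240) are on the +x side of the red tip at (278,240), with free floor below. I'll descend.

Request:
move_arm:
  plan:
    - {"tx": 0.08, "ty": 0, "tz": 0, "rx": 0, "ry": 0, "rz": 0, "claw": 255}
    - {"tx": 0.165, "ty": 0, "tz": 0, "rx": 0, "ry": 0, "rz": 0, "claw": 255}
    - {"tx": 0.165, "ty": 0, "tz": 0, "rx": 0, "ry": 0, "rz": 0, "claw": 255}
    - {"tx": 0.165, "ty": 0, "tz": 0, "rx": 0, "ry": 0, "rz": 0, "claw": 255}
    - {"tx": 0.165, "ty": 0, "tz": 0, "rx": 0, "ry": 0, "rz": 0, "claw": 255}

```text
time_s: 7.08
tool_pos: [676.8, -117.7, 56.3]
eef_rot: [[0.003, 0.999, 0.042], [-0.0, 0.042, -0.999], [-1.0, 0.003, 0.001]]
ft_force: [-0.1, 1.6, 0.9]
finger_gap: -0.2
```

Request:
move_arm:
  plan:
    - {"tx": 0.007, "ty": -0.031, "tz": 0.003, "rx": 0, "ry": 0, "rz": 0, "claw": 255}
    - {"tx": 0.007, "ty": -0.056, "tz": 0.013, "rx": 0, "ry": 0, "rz": 0, "claw": 255}
    - {"tx": 0.007, "ty": -0.08, "tz": 0.02, "rx": 0, "ry": 0, "rz": 0, "claw": 255}
    - {"tx": 0.007, "ty": -0.118, "tz": 0.018, "rx": 0, "ry": 0, "rz": 0, "claw": 255}
    - {"tx": 0.007, "ty": -0.156, "tz": 0.013, "rx": 0, "ry": 0, "rz": 0, "claw": 255}

```text
time_s: 7.7
tool_pos: [628.8, -123.7, 52.3]
eef_rot: [[0.001, 0.999, 0.041], [-0.0, 0.041, -0.999], [-1.0, 0.001, 0.0]]
ft_force: [4.2, 0.4, 0.1]
finger_gap: 0.2
```

Run:
```python
from h import *
im,d=cams.camera('wrist');s=ctrl.read_state();print(s['tool_pos'],s['ft_force'],s['time_s'])
cv2.imwrite('pics/w5.png',im)
```

```text
[ 626.99359805 -123.4232484    52.24364711] [ 1.62525382 -0.61374484  0.16416567] 7.75
```

View pics/w5.png

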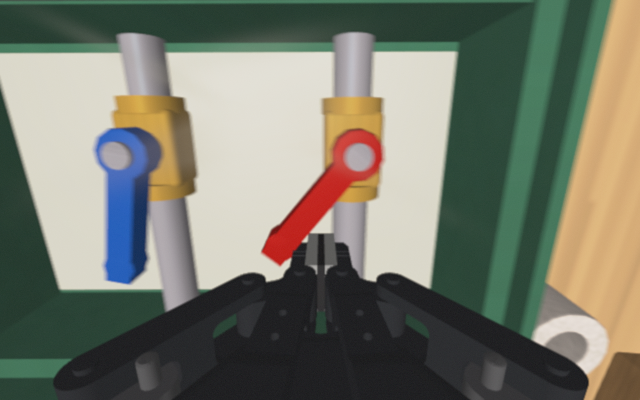

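The handle (pivot (358,156), tip (275,250)) is at about 45°, moving with the finger, and blue has not moved. I'll sweep on to the stop.

Request:
move_arm:
  plan:
    - {"tx": 0, "ty": -0.017, "tz": -0.028, "rx": 0, "ry": 0, "rz": 0, "claw": 255}
    - {"tx": 0, "ty": -0.033, "tz": -0.056, "rx": 0, "ry": 0, "rz": 0, "claw": 255}
    - {"tx": 0, "ty": -0.055, "tz": -0.085, "rx": 0, "ry": 0, "rz": 0, "claw": 255}
    - {"tx": 0, "ty": -0.072, "tz": -0.112, "rx": 0, "ry": 0, "rz": 0, "claw": 255}
    - {"tx": 0, "ty": -0.072, "tz": -0.122, "rx": 0, "ry": 0, "rz": 0, "claw": 255}

```text
time_s: 8.38
tool_pos: [605.5, -89.2, 52.2]
eef_rot: [[-0.001, 0.999, 0.041], [-0.005, 0.041, -0.999], [-1.0, -0.001, 0.005]]
ft_force: [1.3, -20.9, 1.1]
finger_gap: -0.1
```

Run:
```python
from h import *
im,d=cams.camera('wrist');s=ctrl.read_state();print(s['tool_pos'],s['ft_force'],s['time_s'])
cv2.imwrite('pics/w6.png',im)
```

```text
[605.51326923 -89.31657475  52.16389095] [  0.64366506 -13.06824051   0.19458624] 8.425
```

View pics/w6.png

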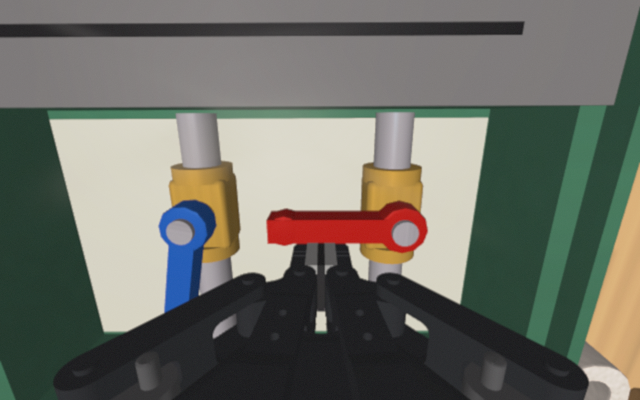

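The handle lies straight across its pipe (tip (285,228), pivot (404,233)), and the 13–21 N reaction shows it is on its stop. I'll back away and rise clear.

Request:
move_arm:
  plan:
    - {"tx": 0, "ty": 0, "tz": 0.06, "rx": 0, "ry": 0, "rz": 0, "claw": 255}
    - {"tx": -0.05, "ty": 0, "tz": 0.06, "rx": 0, "ry": 0, "rz": 0, "claw": 255}
    - {"tx": -0.25, "ty": 0, "tz": 0.06, "rx": 0, "ry": 0, "rz": 0, "claw": 255}
    - {"tx": -0.45, "ty": 0, "tz": 0.1, "rx": 0, "ry": 0, "rz": 0, "claw": 255}
    - {"tx": -0.6, "ty": 0, "tz": 0.2, "rx": 0, "ry": 0, "rz": 0, "claw": 255}

```text
time_s: 9.05
tool_pos: [608.6, -146.7, 236.0]
eef_rot: [[0.002, 0.999, 0.044], [0.001, 0.044, -0.999], [-1.0, 0.002, -0.001]]
ft_force: [0.6, -0.5, -0.2]
finger_gap: 0.0
```

Request:
move_arm:
  plan:
    - {"tx": 0, "ty": 0, "tz": 0.1, "rx": 0, "ry": 0, "rz": 0, "claw": 255}
    - {"tx": 0, "ty": 0, "tz": 0.2, "rx": 0, "ry": 0, "rz": 0, "claw": 255}
    - {"tx": 0, "ty": 0, "tz": 0.3, "rx": 0, "ry": 0, "rz": 0, "claw": 255}
    - {"tx": 0, "ty": 0, "tz": 0.3, "rx": 0, "ry": 0, "rz": 0, "claw": 255}
    - {"tx": 0, "ty": 0, "tz": 0.3, "rx": 0, "ry": 0, "rz": 0, "claw": 255}

```text
time_s: 9.68
tool_pos: [612.0, -236.9, 232.4]
eef_rot: [[-0.0, 0.999, 0.041], [0.001, 0.041, -0.999], [-1.0, -0.0, -0.001]]
ft_force: [0.4, 0.3, 0.8]
finger_gap: 0.1
```

Run:
```python
from h import *
np.set_printoptions(precision=1,suppress=True)
s=ctrl.read_state();print(s['tool_pos'],s['ft_force'],s['time_s'],s['dq'])
im,d=cams.camera('top');P=cams.camera_params('top')
for n in["cover_ridge","tape_roll","small_carton","marker","screwdriver","spray_bottle","mug","label_roll","red_tip","blue_tip"]:
    for r in finder.look_for('top',n)[:1]: u,v=r['at'];print(n,round(r['score'],2),np.array(r['at']),world('top',med(d,u,v),u,v,P))
h=cv2.cvtColor(im,cv2.COLOR_BGR2HSV);y=cv2.inRange(h,(18,120,120),(35,255,255));y[:,:255]=0;y[:,310:]=0;y[:190]=0;y[265:]=0
W=np.array([world('top',d[q,p],p,q,P) for q,p in np.argwhere(y>0)]);W=W[(W[:,2]>80)&(W[:,2]<100)];print('ridge',cv2.minAreaRect(W[:,:2].astype(np.float32)),np.median(W[:,2]))
cv2.imwrite('pics/t7.png',im)
```

```text
[ 612.  -236.9  232.4] [0.4 0.3 0.8] 9.675 [ 0. -0. -0. -0. -0. -0.]
cover_ridge 0.78 [282.7 227. ] [561.7  73.   88.7]
marker 0.67 [358.7 294.2] [408.8 -78.7  14.8]
screwdriver 0.64 [304.9 145.3] [761.1   8.5  24.2]
spray_bottle 0.59 [172.6 180. ] [681.5 297.6 109.2]
mug 0.61 [189.5 243.7] [558.1 291.9   4.7]
label_roll 0.68 [384.1 130.6] [ 786.1 -183.3    5.8]
red_tip 0.56 [348.1 197. ] [622.4 -76.1  50.2]
blue_tip 0.71 [361.  233.5] [537.4 -95.   54. ]
ridge ((569.9952392578125, 69.10216522216797), (129.9691619873047, 14.07927417755127), 2.5760207176208496) 90.0822383258947
```

View pics/t7.png

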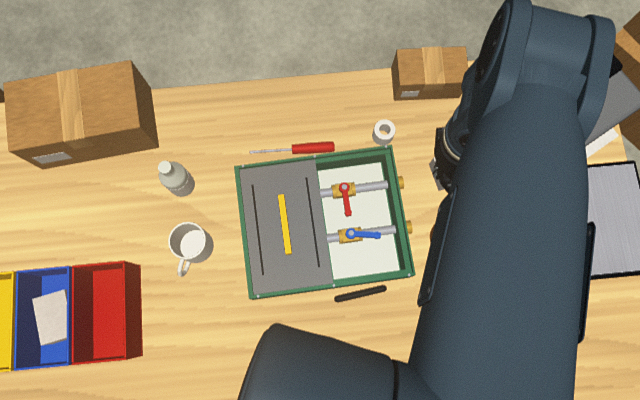

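The cover is over the deck (ridge ~(284,224)), red lies straight across its pipe, blue is as it was, and the hand is clear. I'm handing in.

```bash
python3 -c "
from bench import ctrl
print(ctrl.close_job())"
```

```text
the job is handed in; nothing more can be done
None
```

The job is done and handed in at about 10 s of the 48 s. I slid the cover by its ridge to the stop, then pushed the red handle shut with the closed fingertips from one side only, and withdrew the hand.

Last checks:
- **Cover:** the ridge is at about box y +166 mm, against the stop at +165. Its top is at 90 mm, so the cover lies flat.
- **Red handle:** it lies straight across its pipe in the wrist and top pictures. The fingertips met a 13–21 N reaction at the stop. I did not measure the angle itself.
- **Blue handle:** it looks unmoved in the pictures.
- **Bystanders:** the marker, spray bottle, mug and label roll came out within about 7 mm of their first positions, which is detector noise. The screwdriver's detected point shifted about 17 mm, but in the picture it lies where it was.
- **Not rechecked:** the tape roll and small carton were hidden behind the arm in the last top picture. The hand always passed well above them.
- **Force:** the wrist reading was near zero with the hand clear.

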